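# Find the hidden catch and open the blade case

### The arm

A 6-joint arm with a two-finger parallel gripper is mounted at the origin on the work surface. World frame = base frame: x ahead of the robot, y to its left, z up, the work surface at z = 0. Lengths are in m, angles in rad, forces in N, time in s.
With the tool pointing down it reaches from about 0.35 to 0.975 m from the base axis. Payload 7.1 kg.
Tool frame: the origin (TCP) lies midway between the tips of the shut fingers; the grasp point (between the pads) lies 19 mm behind it; z points along the fingers, y is the line along which they close (so a half turn about z gives the same grasp; the last joint's range is limited). The gripper opens to 88 mm and grips with 3 to 60 N. Pads are 20 mm wide; open, the fingers measure 115 mm over their backs; the gripper's body (75 mm by 178 mm) begins 61 mm behind the grasp point.
Start: joints at [-1.357, 0.423, 1.63, -0, 1.089, -0.019], TCP at [0.144, -0.608, 0.223] pointing down, gripper open.
Joint ranges: [-3, 3], [-0.9, 2.11], [0.09, 2.58], [-1.31, 4.45], [0.11, 2.69], [-2.54, 2.54]. Speed limits (rad/s): [2.39, 2.39, 3.01, 3.14, 3.14, 3.14].

### API

Orientations are given as a 3x3 rotation matrix whose columns are the frame's x, y, z axes.
In Python, from bench import env, optics, job gives the robot as it stands.
- The arm moves only by the shell command python3 -m handwheel 'ROWS' [FORCE]. ROWS is text: rows parted by semicolons, each of 7 numbers parted by spaces: the shift along the world's x, y, z scaled (see below), then the turn, a rotation vector about the world's x, y, z scaled (see below), then the closure, from 0 (fully open) to 1 (shut). In form: x y z ax ay az fingers; .... A call has 1 to 20 rows; each row shifts and turns the commanded pose from where the row before left it; what a row does not reach is not made up. The controller multiplies each number of a shift by 2 cm and each number of a turn by 0.1 rad. A row lasts 1/10 s, in which the tool goes at most 50 mm and 8.59 degrees, less where a joint would pass 70% of its speed; a pose out of reach is approached as far as the arm can. A call with a number of a shift or a turn outside -1 to 1 is refused whole. A call with a gripper value outside its range is refused whole. The fingers move at their own pace and stop on an object; FORCE is the grip in N (left out, the last holds). Time passes only in rows, so rows that do not move let the fingers close. It gives the time, the measured TCP pose, the force, the opening and the grip force at its end, in the units of the state.
- env.state(): the state, without advancing time (a new reading comes with each control period).
- optics.camera(name): name is "scene" or "top" or "wrist"; returns a dict with "pixels" (400x640x3 uint8, blue, green, red), "camera_matrix" (3x3 intrinsics, pixels), "rvec" (rotation vector, rad) and "tvec" (3), from world to camera coordinates, as OpenCV has them. Camera axes: x right, y down, z forward; pixel columns grow to the right and rows downward; lengths in m; the calibration is good to about 2 mm. A picture is of the moment at which its call begins. There is no depth.
- job.sign_off(): hands the job in; it is judged then, once.
The state is a dict: "t": time; "joints": joint angles; "qd": joint speeds; "tau": joint torques, N m; "ee_pos": TCP position; "tool_rot": TCP orientation; "contact_force": force on the tool from outside, world axes, zero at the start; "moment": the same for the moment, N m; "width": opening from 0.0 (shut) to 1.0 (fully open); "grip_force": force on a finger pad.
Only numpy, scipy, OpenCV 4.12 (cv2) and the standard library are available. Lean on these libraries where they do the work, as an engineer would, in place of code of your own. Each camera call takes 0.05 s, during which the arm holds its last target. There are 200 camera calls.

### The job

The food processor's blade case is shut by a child-proof catch: a flush button hidden somewhere along the plain strip in the ledge on its near side. Feel along the strip with the fingertips until you find the button, then press it in so that the lid springs up by itself, and let go of the button. Leave everything else where it stands, above all the two cups on the ledge, and pick nothing up.

Things in the scene. Friction and masses are not known exactly. Their poses are not given: they have to be found in the camera images.
- case: grey plastic blade case, 280 mm deep (x), 380 wide (y), 100 high, fixed, near side (own -x) towards the robot. Origin: centre of its underside, z up. Top: a level fixed ledge along the near side, 88 mm deep (own x -140 to -52 mm), 100 mm above the worktop; behind it a clear lid, shut flush with the ledge, hinged along the far edge, held by the catch
- strip_mid (a point): middle of the strip let into the ledge, on the strip's surface, 99.4 mm above the worktop; axes as the case's. The visible strip is 168 mm long (y), 54 wide (x), grey like the ledge and 0.6 mm below it, rigid and plain but for the button, whose centre lies on the strip's middle line (x = 0 here), anywhere from y = -50 to +50 mm: new each time, given by no reading, to be felt (or seen)
- catch (a joint): travel of the button straight down, m: 0 out, 0.006 fully in. The button is a grey plate 56 mm long (y) by 40 wide (x), dark 2 mm gap all round, its face 3 mm below the strip's surface. Its spring takes about 1.5 N to start and 5 to 6 N fully in, and brings it back out; a touch under 2.5 N does not free the lid. The lid is let go at about 0.0045
- lid (a joint): opening of the lid, rad: about 0 shut, 0.30 sprung up. Once let go, its own spring raises its near edge about 55 mm in about half a second and keeps it there; hold the button in for 0.5 s so that the lid clears the bolt
- ramekin: mint-green open cup, 60 mm across, 36 high, loose on one end of the ledge, about 137 mm from the strip's middle; origin: centre of its underside. Leave alone
- measure: small steel measuring cup, 54 mm across, 28 high, with a flat 50 mm handle at its rim, loose on the other end of the ledge, about 137 mm from the strip's middle; origin: centre of its underside. Leave alone
- bowl: white mixing bowl, 210 mm across, 85 high, loose; origin: centre of its underside. Leave alone
- dish: navy-blue small bowl, 124 mm across, 45 high, loose; origin: centre of its underside. Leave alone
- jar: amber glass jar with a steel cap, 64 mm across, 100 high, loose; origin: centre of its underside. Leave alone
- spatula: white spatula lying flat, loose, about 280 mm long; origin: on its underside near mid length. Leave alone
- knife: steel table knife lying flat, 240 mm long, loose, to the right of the case; origin: its underside near mid length. Leave alone

How it is judged:
By the outcome, as a careful person would: the job done as asked, in the order asked, and still so for the second after the job is handed in, with the robot touching nothing.
It also fails if it takes over 48 s, if anything falls off the work surface, if the arm or the gripper's body presses on something with over 40 N, if the wrist force passes 120 N, or if a joint passes its speed limit or range.

## Working session

There is one attempt and no reset: what is moved stays moved. The work goes in short steps, Python scripts to look and compute and a shell command to move; the robot and the scene stay as the last step left them, time stands still between calls to the robot, and variables do not carry over. Pictures are saved under pics/ and viewed, at most 10 in all, crops included, and the job is handed in when it is done.

```bash
ls; mkdir -p pics; python3 - <<'E'
from bench import env, optics
import cv2
s=env.state();print(s['t'],s['ee_pos'],s['tool_rot'],s['contact_force'])
for n in("top","scene"):
    c=optics.camera(n);cv2.imwrite(f'pics/{n}0.png',c['pixels']);print(n,c['camera_matrix'],c['rvec'],c['tvec'])
E
```

```text
pics
0.0 [ 0.14408418 -0.6076011   0.22189937] [[ 9.73026269e-01  2.30694092e-01 -3.39327443e-04]
 [ 2.30694341e-01 -9.73025127e-01  1.49072828e-03]
 [ 1.37280798e-05 -1.52879870e-03 -9.99998831e-01]] [-0.42213205  0.01385025  0.25075977]
top [[446.00241128   0.         319.95733037]
 [  0.         446.00241128 200.50944318]
 [  0.           0.           1.        ]] [ 2.11794282 -2.14933691  0.16523939] [0.0189713  0.51506917 1.46783454]
scene [[429.4870988    0.         323.97060898]
 [  0.         429.4870988  199.00071675]
 [  0.           0.           1.        ]] [ 1.93309842  1.90779907 -0.53131333] [-0.02622621 -0.41293437  1.61985395]
```

View pics/top0.png

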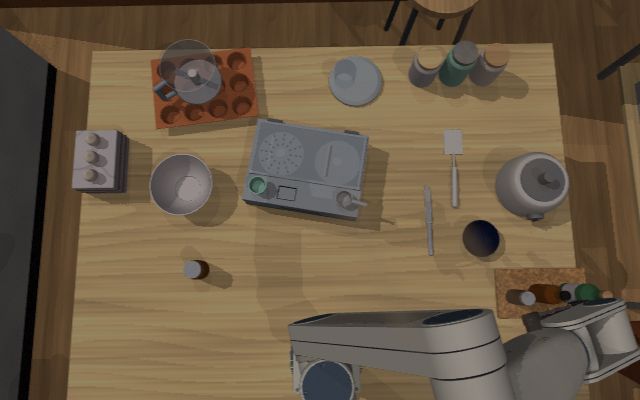

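View pics/scene0.png

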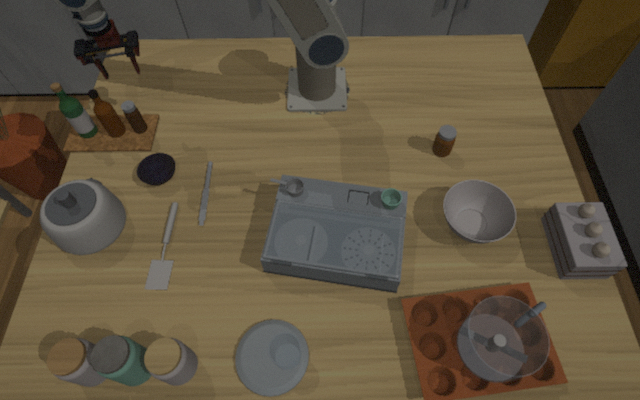

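The top picture shows the case around (305,170). The mint cup is at (258,186), the measure at (345,199), and a dark-outlined rectangle that looks like the button gap is at (287,193). In the scene picture the same rectangle is at about (358,198). I'll measure these and enlarge the ledge.

```bash
cat > h.py <<'E'
import numpy as np, cv2
from bench import env, optics
def ray(c,uv,z):
    R=cv2.Rodrigues(np.array(c['rvec'],float))[0];t=np.array(c['tvec'],float).ravel()
    d=R.T@np.linalg.inv(c['camera_matrix'])@np.array([uv[0],uv[1],1.]);o=-R.T@t
    return o+d*(z-o[2])/d[2]
def proj(c,P):
    return cv2.projectPoints(np.array([P],float),np.array(c['rvec'],float),np.array(c['tvec'],float),c['camera_matrix'],None)[0].ravel()
E
python3 - <<'E'
from h import *
for n,uvs,crop in(("top",[(250,121),(368,136),(246,206),(357,219),(287,193),(258,184),(345,199)],(235,110,145,115)),("scene",[(281,179),(408,191),(358,198),(391,198),(294,187)],(255,170,160,120))):
    c=optics.camera(n)
    for u in uvs: print(n,u,ray(c,u,.1).round(4))
    x,y,w,h=crop
    cv2.imwrite(f'pics/{n}1.png',cv2.resize(c['pixels'][y:y+h,x:x+w],None,fx=5,fy=5,interpolation=cv2.INTER_CUBIC))
E
```

```text
top (250, 121) [0.7797 0.2419 0.1   ]
top (368, 136) [ 0.7209 -0.1519  0.1   ]
top (246, 206) [0.4914 0.2517 0.1   ]
top (357, 219) [ 0.4435 -0.1077  0.1   ]
top (287, 193) [0.5323 0.1182 0.1   ]
top (258, 184) [0.5637 0.2132 0.1   ]
top (345, 199) [ 0.5095 -0.0705  0.1   ]
scene (281, 179) [ 0.468  -0.1079  0.1   ]
scene (408, 191) [0.5164 0.2696 0.1   ]
scene (358, 198) [0.5383 0.1206 0.1   ]
scene (391, 198) [0.5398 0.2172 0.1   ]
scene (294, 187) [ 0.4972 -0.068   0.1   ]
```

View pics/top1.png

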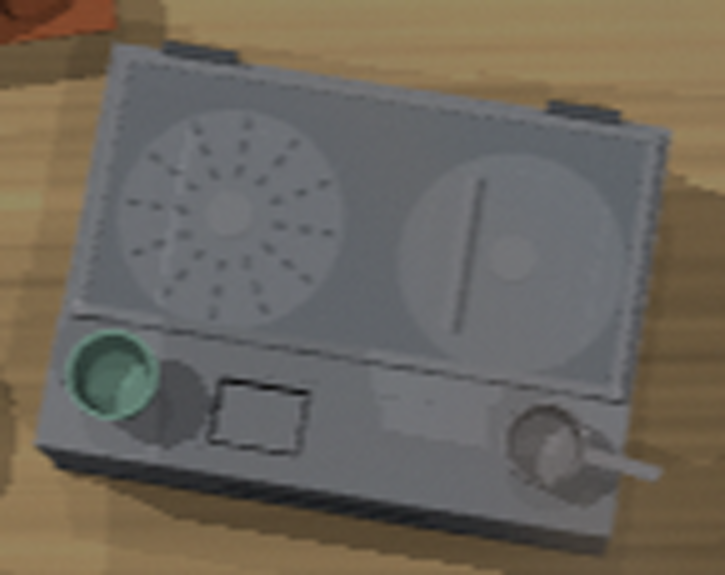

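View pics/scene1.png

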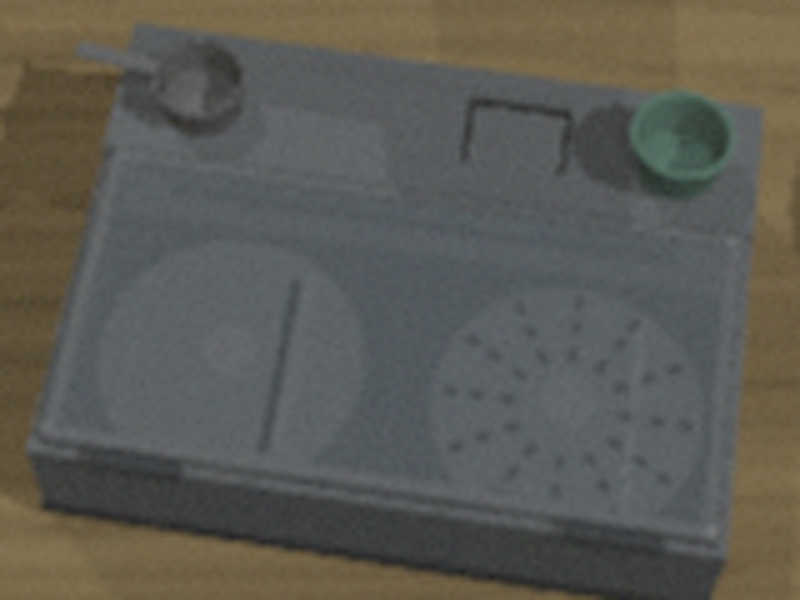

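Both views show the button outline. In the top crop its corners are about (220,380), (308,393), (302,452) and (210,443), close to the mint cup's shadow. In the scene crop its near edge runs from (474,102) to (570,113). Next I'll work out the case pose and the button centre, and check them against the given sizes.

```bash
python3 - <<'E'
from h import *
T=optics.camera("top");S=optics.camera("scene")
f=lambda o,p:((p[0]-2)/5+o[0],(p[1]-2)/5+o[1])
t=lambda p,z:ray(T,f((235,110),p),z); s=lambda p,z:ray(S,f((255,170),p),z)
c=np.array([t(p,.1) for p in[(118,45),(667,130),(608,537),(40,444)]])  # FL FR NR NL
print('case top',c[:,:2].round(4),[np.linalg.norm(c[i]-c[i-1]).round(3) for i in range(4)])
y=(c[0]-c[1])+(c[3]-c[2]);yaw=np.arctan2(-y[0],y[1]);print('yaw',yaw)
R=np.array([[np.cos(yaw),-np.sin(yaw)],[np.sin(yaw),np.cos(yaw)]])
o=c.mean(0)[:2];print('origin',o)
cs=np.array([s(p,.1) for p in[(135,25),(762,107)]]);m=cs.mean(0)[:2]+R@[.14,0];d=cs[1]-cs[0];print('scene near edge',cs.round(4),np.linalg.norm(d),np.arctan2(-d[0],d[1]),'origin',m)
b=np.array([t(p,.0975) for p in[(220,380),(308,393),(302,452),(210,443)]])
print('button',b[:,:2].round(4),[np.linalg.norm(b[i]-b[i-1]).round(3) for i in range(4)],'c',b.mean(0),'in case',R.T@(b.mean(0)[:2]-o))
bs=np.array([s(p,.0975) for p in[(474,102),(572,114)]]);bc=bs.mean(0)[:2]+R@[.022,0];print('scene button',bs.round(4),bc,'in case',R.T@(bc-m))
for n,p in(('ram',t((112,365),.136)),('meas',t((545,437),.128))):print(n,p,R.T@(p[:2]-o))
st=env.state();r=st['tool_rot'];print(st['ee_pos'],'tool y angle from case y',np.arctan2(-r[0][1],r[1][1]),yaw)
E
```

```text
case top [[ 0.7876  0.2145]
 [ 0.7222 -0.1519]
 [ 0.45   -0.1053]
 [ 0.5166  0.2631]] [np.float64(0.275), np.float64(0.372), np.float64(0.276), np.float64(0.374)]
yaw -0.17775202841252635
origin [0.61912363 0.05507726]
scene near edge [[ 0.4521 -0.1067  0.1   ]
 [ 0.5164  0.2667  0.1   ]] 0.37887764481440817 -0.17067057017422055 origin [0.62201923 0.05521794]
button [[0.5578 0.146 ]
 [0.5482 0.0883]
 [0.5091 0.0924]
 [0.516  0.1524]] [np.float64(0.042), np.float64(0.058), np.float64(0.039), np.float64(0.06)] c [0.53280421 0.11976353 0.0975    ] in case [-0.096397    0.04840427]
scene button [[0.5087 0.0968 0.0975]
 [0.518  0.1544 0.0975]] [0.53499471 0.1216808 ] in case [-0.09740513  0.0500282 ]
ram [0.56099986 0.21117899 0.136     ] [-0.08480947  0.14336484]
meas [ 0.51140504 -0.06475741  0.128     ] [-0.08483248 -0.13699305]
[ 0.14418545 -0.60794241  0.22239785] tool y angle from case y -2.908813562585784 -0.17775202841252635
```

The sizes agree with what was given (case 0.276 x 0.374 against 0.280 x 0.380, button 58 x 40). The button centre is at (0.534, 0.1205) and the case yaw is about -0.175. I need to turn by about -0.408, with the fingers shut, staying high.

```bash
python3 -m handwheel '0 0 1 0 0 0 1;0 1 1 0 0 0 1;0 1 1 0 0 0 1;0 1 1 0 0 0 1;0 1 0 0 0 0 1;0 1 0 0 0 0 1;0 1 0 0 0 0 1;0 1 0 0 0 0 1;0 1 0 0 0 0 1' 20
python3 -m handwheel '1 1 0 0 0 -0.3 1;1 1 0 0 0 -0.3 1;1 1 0 0 0 -0.3 1;1 1 0 0 0 -0.3 1;1 1 0 0 0 -0.3 1;1 1 0 0 0 -0.3 1;1 1 0 0 0 -0.3 1;1 1 0 0 0 -0.3 1;1 1 0 0 0 -0.3 1;1 1 0 0 0 -0.3 1;1 1 0 0 0 -0.3 1;1 1 0 0 0 -0.3 1;1 1 0 0 0 -0.3 1;1 1 0 0 0 -0.2 1'
python3 -m handwheel '0.4 1 0 0 0 0 1;0.4 1 0 0 0 0 1;0.4 1 0 0 0 0 1;0.4 1 0 0 0 0 1;0.4 1 0 0 0 0 1;0.4 1 0 0 0 0 1;0.4 1 0 0 0 0 1;0.4 1 0 0 0 0 1;0.4 1 0 0 0 0 1;0.4 1 0 0 0 0 1;0.4 1 0 0 0 0 1;0.4 1 0 0 0 0 1;0.4 1 0 0 0 0 1;0 1 0 0 0 0 1;0 0 0 0 0 0 1;0 0 0 0 0 0 1'
python3 - <<'E'
from h import *
s=env.state();r=s['tool_rot'];print(np.arctan2(-r[0][1],r[1][1])+np.pi)
c=optics.camera("wrist");cv2.imwrite('pics/w1.png',c['pixels'])
print(proj(c,[.534,.1205,.0964]),proj(c,s['ee_pos']))
E
```

```text
t: 1.2
ee_pos: [0.1442, -0.4472, 0.3027]
tool_rot: [[0.973, 0.231, 0.0], [0.231, -0.973, -0.0], [0.0, 0.0, -1.0]]
contact_force: [0.6, 0.3, 0.0]
width: 0.221
grip_force: 0.0
t: 2.6
ee_pos: [0.4249, -0.1671, 0.3028]
tool_rot: [[0.984, -0.177, 0.0], [-0.177, -0.984, -0.0], [0.0, 0.0, -1.0]]
contact_force: [0.3, -0.0, -0.2]
width: 0.005
grip_force: 0.0
t: 4.2
ee_pos: [0.528, 0.1118, 0.3025]
tool_rot: [[0.985, -0.175, -0.0], [-0.175, -0.985, -0.0], [-0.0, 0.0, -1.0]]
contact_force: [0.5, -0.1, -0.5]
width: 0.004
grip_force: 0.0
6.107059270534082
[313.49568613 171.34983787] [321.28255635 243.23300848]
```

View pics/w1.png

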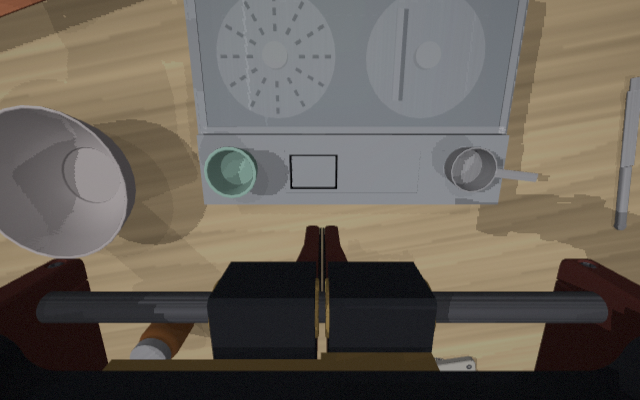

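The wrist view shows the button outline from (290,154) to (337,188), centred on (313.5,171). That matches the projected point (313.5,171.3). I'll centre the tool and go down to just above it.

```bash
python3 -m handwheel '0.3 0.43 -1 0 0 0 1;0 0 -1 0 0 0 1;0 0 -1 0 0 0 1;0 0 -1 0 0 0 1;0 0 -1 0 0 0 1;0 0 -1 0 0 0 1;0 0 -1 0 0 0 1;0 0 -1 0 0 0 1;0 0 -1 0 0 0 1;0 0 0 0 0 0 1;0 0 0 0 0 0 1'
python3 -m handwheel '0 0 -0.5 0 0 0 1;0 0 -0.3 0 0 0 1;0 0 -0.2 0 0 0 1;0 0 -0.1 0 0 0 1;0 0 0 0 0 0 1;0 0 0 0 0 0 1'
```

```text
t: 5.35
ee_pos: [0.5342, 0.1198, 0.1229]
tool_rot: [[0.984, -0.177, -0.0], [-0.177, -0.984, -0.0], [-0.0, 0.0, -1.0]]
contact_force: [0.0, 0.8, -0.1]
width: 0.006
grip_force: 0.0
t: 5.95
ee_pos: [0.5343, 0.1206, 0.1008]
tool_rot: [[0.984, -0.176, 0.0], [-0.176, -0.984, 0.0], [0.0, -0.0, -1.0]]
contact_force: [-0.3, -0.3, 0.9]
width: 0.006
grip_force: 0.0
```

Now I'll feel down slowly. Force should start near z = 0.0964, which is below the strip's surface at 0.0994.

```bash
for i in 1; do :; done
python3 -m handwheel '0 0 -0.1 0 0 0 1;0 0 0 0 0 0 1;0 0 0 0 0 0 1'
python3 -m handwheel '0 0 -0.1 0 0 0 1;0 0 0 0 0 0 1;0 0 0 0 0 0 1'
python3 -m handwheel '0 0 -0.1 0 0 0 1;0 0 0 0 0 0 1;0 0 0 0 0 0 1'
```

```text
t: 6.25
ee_pos: [0.5342, 0.1205, 0.0987]
tool_rot: [[0.984, -0.176, -0.0], [-0.176, -0.984, 0.0], [-0.0, -0.0, -1.0]]
contact_force: [-0.2, 0.4, -1.1]
width: 0.005
grip_force: 0.0
t: 6.55
ee_pos: [0.5344, 0.1205, 0.0968]
tool_rot: [[0.984, -0.176, 0.0], [-0.176, -0.984, 0.0], [0.0, -0.0, -1.0]]
contact_force: [0.5, 1.0, 1.1]
width: 0.006
grip_force: 0.5
t: 6.85
ee_pos: [0.5344, 0.1205, 0.0948]
tool_rot: [[0.984, -0.176, 0.0], [-0.176, -0.984, 0.0], [0.0, -0.0, -1.0]]
contact_force: [0.9, 0.3, 2.5]
width: 0.008
grip_force: 1.0
```

The tip is 4.6 mm below the strip surface against about 2 N, so it is on the button. I'll press it in and hold.

```bash
python3 -m handwheel '0 0 -0.1 0 0 0 1;0 0 -0.1 0 0 0 1;0 0 -0.06 0 0 0 1;0 0 0 0 0 0 1;0 0 0 0 0 0 1;0 0 0 0 0 0 1;0 0 0 0 0 0 1;0 0 0 0 0 0 1;0 0 0 0 0 0 1;0 0 0 0 0 0 1;0 0 0 0 0 0 1'
python3 - <<'E'
from h import *
c=optics.camera("wrist");cv2.imwrite('pics/w2.png',c['pixels'])
E
```

```text
t: 7.95
ee_pos: [0.5345, 0.1205, 0.0906]
tool_rot: [[0.984, -0.176, 0.001], [-0.176, -0.984, 0.0], [0.001, -0.0, -1.0]]
contact_force: [-3.2, -1.2, 14.7]
width: 0.004
grip_force: 7.7
```

View pics/w2.png

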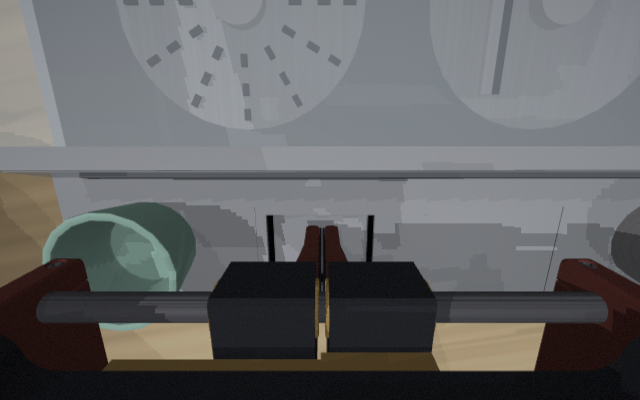

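The button is fully in (14.7 N) and the wrist view shows the lid's near edge raised, at row 150–175. I'll let go by moving straight up, then back.

```bash
python3 -m handwheel '0 0 0.3 0 0 0 1;0 0 0.5 0 0 0 1;0 0 1 0 0 0 1;0 0 1 0 0 0 1;-0.5 0 1 0 0 0 1;-0.5 0 1 0 0 0 1;-0.5 0 1 0 0 0 1;-0.5 0 1 0 0 0 1;-0.5 0 1 0 0 0 1;-0.5 0 1 0 0 0 1;0 0 0 0 0 0 1;0 0 0 0 0 0 1;0 0 0 0 0 0 1;0 0 0 0 0 0 1;0 0 0 0 0 0 1'
python3 - <<'E'
from h import *
w=optics.camera("wrist")['pixels'];s=optics.camera("scene")['pixels']
a=cv2.resize(s[170:290,255:415],(560,420));cv2.imwrite('pics/e.png',np.hstack([a,np.zeros((420,4,3),np.uint8)]))
cv2.imwrite('pics/e2.png',w)
o=cv2.imread('pics/scene0.png');d=cv2.absdiff(o,s).max(2)>40;m=d.astype('u1')
n,_,st,_=cv2.connectedComponentsWithStats(m);print(st[1:][st[1:,4]>15])
E
```

```text
t: 9.5
ee_pos: [0.474, 0.1204, 0.2646]
tool_rot: [[0.984, -0.176, -0.002], [-0.176, -0.984, -0.0], [-0.002, 0.001, -1.0]]
contact_force: [0.3, 0.0, 0.2]
width: 0.008
grip_force: 0.0
[[ 315    0   13    6   36]
 [ 330    0    5    6   19]
 [ 337    0    8   32   57]
 [ 341    0   11   43   86]
 [ 388    0   10   38   84]
 [ 392    0   11   38   77]
 [ 289    2   16   23  116]
 [ 283    5   10   37   87]
 [  97   16   43   59  936]
 [  83   20   13    3   23]
 [ 355   30   38   20  279]
 [ 344   35    5   16   23]
 [ 312   36   22   15  199]
 [ 326   36   78  113 3238]
 [  74   40   36   40  531]
 [ 295   42   13   11   36]
 [ 381   43   10    6   23]
 [ 334   53    4    9   21]]
```

View pics/e.png

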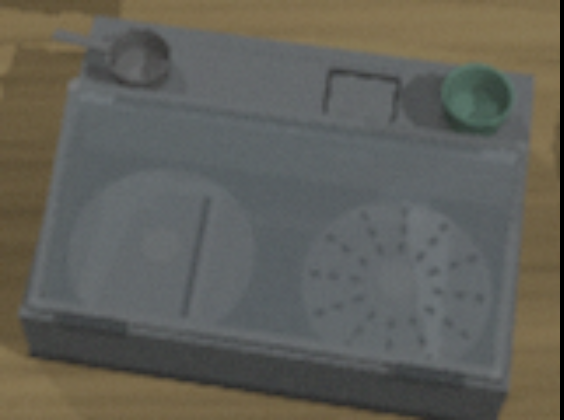

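View pics/e2.png

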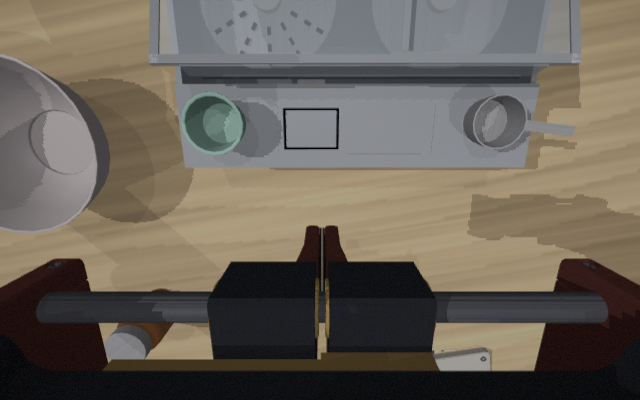

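The wrist view shows the lid sprung up: its near edge spans columns 150–580, wider than the case at 178–540. The cups at (213,123) and (498,122) still stand in place, and the button is free. The robot touches nothing, so I'm handing the job in.

```bash
python3 -c "
from bench import job
print(job.sign_off())"
```

```text
the job is handed in; nothing more can be done
None
```

I found the button by camera and confirmed it by touch, pressed it fully in until the lid sprang up, then let go; the cups stayed in place and the job is handed in (about 10 s of robot time).

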